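Nest the three green pans

TASK

Put the three green pans away as a nest: the middle-sized pan inside the large pot, and the small pan inside the middle-sized one, each upright and fully down on the floor of the one around it. Leave the large pot standing about where it is.

Things in the scene. Friction and masses are not known exactly. Their poses are not given: they have to be found in the camera images.
- pan_large_mid (a point): Large green pot, no long handle, two small ears at the rim; 136 mm across the rim, 120 mm across the base, 42 mm high, wall 3, floor 4 mm, 0.5 kg. Stands on the worktop. Origin on its axis, half-way up (21 mm above the underside), z up; ears stick out 16 mm along own +y and -y.
- pan_middle_mid (a point): Middle-sized green pan, one long handle, 0.18 kg; rim 94 mm across, base 82, height 44, wall 3, floor 4. Origin on its axis, half-way up, z up. Level wooden grip, 14 mm wide, 10 thick, 68 to 136 mm out from the axis along own -x; best held at x = -0.100, 42 mm above origin. Nested: origin 5 mm above the pot's, handle over the pot's rim.
- pan_small_mid (a point): Small green pan, one long handle, 0.13 kg; rim 64 mm across, base 50, height 46, wall 3, floor 4. Origin on its axis, half-way up, z up. Level wooden grip, 14 mm wide, 10 thick, 68 to 136 mm out from the axis along own -x; best held at x = -0.100, 41 mm above origin. Nested: origin 5 mm above the middle pan's. The handles start 70 degrees or more apart: keep them so.

How it is judged:
By the outcome, as a careful person would: the job done as asked, in the order asked, and still so for the second after the job is handed in, with the robot touching nothing.
It also fails if it takes over 64 s, if anything falls off the work surface, if the arm or the gripper's body presses on something with over 40 N, if the wrist force passes 120 N, or if a joint passes its speed limit or range.

ROBOT

A 6-joint arm with a two-finger parallel gripper is mounted at the origin on a cart in front of the work surface, level with it; the furniture and walls round the work are solid. World frame = base frame: x ahead of the robot, y to its left, z up, the work surface at z = 0. Lengths are in m, angles in degrees, forces in N, time in s.
With the tool pointing down it reaches from about 0.25 to 0.775 m from the base axis. Payload 8.9 kg.
Tool frame: the origin (TCP) lies midway between the tips of the shut fingers; the grasp point (between the pads) lies 19 mm behind it (r.grip_point_offset is the distance from the TCP to the grasp point, in m); z points along the fingers, y is the line along which they close (so a half turn about z gives the same grasp; the last joint's range is limited). The gripper opens to 85 mm and grips with 20 to 120 N. Pads are 22 mm wide; open, the fingers measure 114 mm over their backs; the gripper's body (76 mm by 85 mm) begins 54 mm behind the grasp point. The pads swing forward as they close: fully open they stand 13 mm farther back than shut.
Start: joints at [-76.622, 16.656, -8.789, 64.555, 0, 82.019], TCP at [0.191, -0.489, 0.231] pointing down, gripper open.
Joint ranges: [-144.48, 144.48], [-52.06, 99.96], [-74.48, 78.29], [-112.23, 115.85], [-86.99, 84.42], [-180, 180]. Speed limits (degrees/s): [127.2, 127.2, 159.86, 180, 180, 180].

INTERFACE

Orientations are given as a 3x3 rotation matrix whose columns are the frame's x, y, z axes.
In Python, from station import r, vision gives the robot as it stands. The module is installed in compiled form; this text tells all that it offers.
- The arm moves only by the shell command python3 -m inch 'ROWS' [FORCE]. ROWS is JSON, a list of rows, each a list of 7 numbers: the gripper command: -1 is fully open, 1 is shut, values between are in proportion, then the shift along the tool's x, y, z normalised to -1 to 1, where 1 is 0.5 m, then the turn, a rotation vector about the tool's x, y, z normalised to -1 to 1, where 1 is 180 degrees. In form: [[jaw, x, y, z, ax, ay, az], ...]. A call has 1 to 20 rows; each row shifts and turns the commanded pose from where the row before left it, along the tool's axes as they then stand; what a row does not reach is not made up. A row lasts 1/10 s, in which the tool goes at most 50 mm and 8.59 degrees, less where a joint would pass 70% of its speed; a pose out of reach is approached as far as the arm can. A call with a number of a shift or a turn outside -1 to 1 is refused whole. A call with a gripper value outside its range is refused whole. The fingers move at their own pace and stop on an object; FORCE is the grip in N (left out, the last holds). Time passes only in rows, so rows that do not move let the fingers close. It gives the time, the measured TCP pose, the force, the opening and the grip force at its end, in the units of the state.
- r.sense(): the state, without advancing time (a new reading comes with each control period).
- vision.camera(name): name is "side" or "top" or "wrist"; returns the picture (480x640x3 uint8, blue, green, red); there is no depth.
- vision.camera_params(name): a dict with "fx", "fy", "cx", "cy" (pixels), "D" ([k1, k2, p1, p2, k3] as OpenCV has them; the pictures are not rectified), "T" (4x4, takes a point from camera to world coordinates). Camera axes: x right, y down, z forward; pixel columns grow to the right and rows downward; lengths in m; the calibration is good to about 2 mm. A picture is of the moment at which its call begins: read the wrist's pose just before it. camera_params takes no time and is no camera call; for the wrist camera it gives the pose at the moment of the call.
- r.close_job(): hands the job in; it is judged then, once.
The state is a dict: "time": time; "q": joint angles; "joint_velocities": joint speeds; "tau": joint torques, N m; "eef_pos": TCP position; "eef_rot": TCP orientation; "ft_force": force on the tool from outside, world axes, zero at the start; "torque": the same for the moment, N m; "opening": finger opening in m; "finger_force": force on a finger pad.
Only numpy, scipy, OpenCV 4.12 (cv2) and the standard library are available. Lean on these libraries where they do the work, as an engineer would, in place of code of your own. Each camera call takes 0.05 s, during which the arm holds its last target. There are 200 camera calls.

## Working session

There is one attempt and no reset: what is moved stays moved. The work goes in short steps, Python scripts to look and compute and a shell command to move; the robot and the scene stay as the last step left them, time stands still between calls to the robot, and variables do not carry over. Pictures are saved under pics/ and viewed, at most 10 in all, crops included, and the job is handed in when it is done.

```bash
mkdir -p pics; python3 - <<'E'
from station import r, vision
import cv2,numpy as np
a=vision.camera("top");b=vision.camera("side")
cv2.imwrite("pics/top0.png",a);cv2.imwrite("pics/side0.png",b)
np.set_printoptions(precision=4,suppress=True)
for n in("top","side"):print(vision.camera_params(n))
s=r.sense();print(s["time"],s["eef_pos"],s["eef_rot"],s["opening"],r.grip_point_offset)
E
```

```text
{'fx': 567.3469762887138, 'fy': 567.3469762887138, 'cx': 319.4467256483477, 'cy': 240.80594168632797, 'D': array([-0.0467,  0.    ,  0.    ,  0.    ,  0.    ]), 'T': array([[ 0.0073, -0.9923,  0.124 ,  0.3768],
       [-0.9998, -0.0051,  0.0175,  0.0049],
       [-0.0167, -0.1241, -0.9921,  1.2139],
       [ 0.    ,  0.    ,  0.    ,  1.    ]])}
{'fx': 513.7621232161162, 'fy': 513.7621232161162, 'cx': 324.8352468557203, 'cy': 242.34801525544077, 'D': array([-0.0048,  0.    ,  0.    ,  0.    ,  0.    ]), 'T': array([[ 0.9727, -0.1395,  0.1856,  0.3319],
       [-0.2313, -0.6525,  0.7216, -0.6587],
       [ 0.0204, -0.7448, -0.667 ,  0.6821],
       [ 0.    ,  0.    ,  0.    ,  1.    ]])}
0.1 [ 0.1911 -0.4886  0.2308] [[ 0.9313  0.3642 -0.0003]
 [ 0.3642 -0.9313  0.0012]
 [ 0.0002 -0.0012 -1.    ]] 0.08539986885022907 0.0187
```

View pics/top0.png

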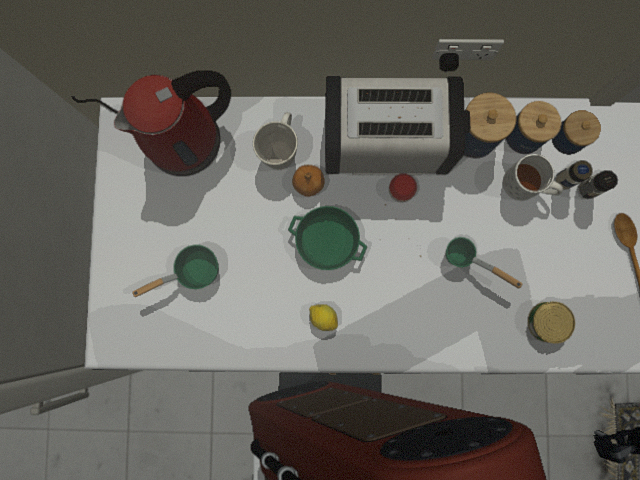

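View pics/side0.png

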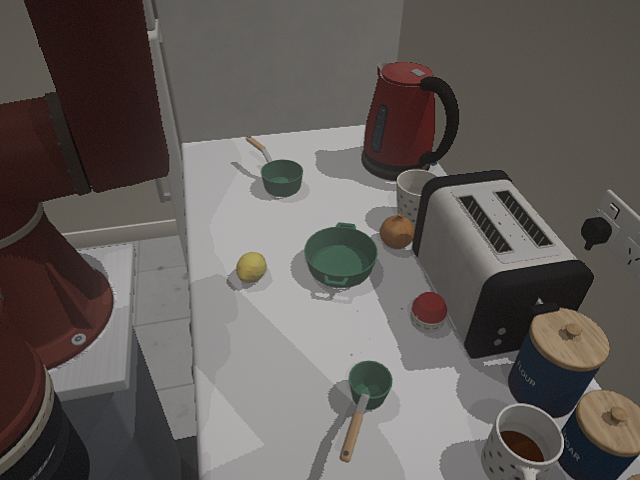

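The top view shows the pot at about (328,238), the middle pan at (196,267) with its grip end at (135,292), and the small pan at (461,252) with its grip end at (521,285). The side view agrees, and the paths between them are free.

```bash
cat > h.py <<'E'
from station import r, vision
import cv2,numpy as np
np.set_printoptions(precision=4,suppress=True)
def ray(P,px,z):
    K=np.array([[P["fx"],0,P["cx"]],[0,P["fy"],P["cy"]],[0,0,1]])
    u=cv2.undistortPoints(np.float64(px).reshape(-1,1,2),K,np.float64(P["D"])).reshape(-1,2)
    d=np.c_[u,np.ones(len(u))]@P["T"][:3,:3].T; o=P["T"][:3,3]
    return o+d*((z-o[2])/d[:,2])[:,None]
def green(im):
    h=cv2.cvtColor(im,cv2.COLOR_BGR2HSV); return cv2.inRange(h,(65,70,20),(95,255,255))
def wood(im):
    h=cv2.cvtColor(im,cv2.COLOR_BGR2HSV); return cv2.inRange(h,(5,70,60),(22,255,255))
def blobs(m,amin):
    c,_=cv2.findContours(m,cv2.RETR_EXTERNAL,cv2.CHAIN_APPROX_NONE)
    return [k for k in c if cv2.contourArea(k)>amin]
def goto(p,xdir):
    """shift in tool axes (units) and turn about z to bring TCP to p, tool x along +-xdir"""
    s=r.sense();R=np.array(s["eef_rot"]);d=R.T@(np.array(p)-s["eef_pos"])
    a=R.T@np.r_[xdir,0];t=np.degrees(np.arctan2(a[1],a[0]));t=(t+90)%180-90
    print("tool shift mm",d*1e3,"units",d/.5,"turn deg",t,"units",t/180,"q6",s["q"][5])
E
python3 - <<'E'
from h import *
im=cv2.imread("pics/top0.png");P=vision.camera_params("top")
for c in blobs(green(im),150):
    (x,y),rad=cv2.minEnclosingCircle(c)
    print("green",x,y,rad,ray(P,[[x,y]],.044)[0], cv2.fitEllipse(c))
for c in blobs(wood(im),60):
    print("wood",cv2.minAreaRect(c))
E
```

```text
green 196.0 267.5 21.708393096923828 [0.4658 0.2817 0.044 ] ((198.76254272460938, 271.23431396484375), (30.252046585083008, 39.94288635253906), 48.676063537597656)
green 460.56817626953125 252.13636779785156 14.856245040893555 [ 0.5009 -0.2669  0.044 ] ((457.5696105957031, 254.91024780273438), (19.637441635131836, 26.93431854248047), 152.84640502929688)
green 327.01458740234375 238.46714782714844 39.706600189208984 [0.528  0.0098 0.044 ] ((329.014892578125, 239.1079559326172), (58.707359313964844, 68.90010833740234), 103.33672332763672)
wood ((469.0, 457.5), (142.0, 43.0), 0.0)
wood ((553.4614868164062, 322.1922607421875), (41.325164794921875, 40.49311828613281), 56.3099365234375)
wood ((147.3517608642578, 287.191162109375), (6.058234691619873, 31.769672393798828), 64.35899353027344)
wood ((506.5000305175781, 277.0), (32.413230895996094, 6.345447540283203), 30.963756561279297)
wood ((633.3770751953125, 248.93666076660156), (76.33403015136719, 20.084171295166016), 67.06790161132812)
wood ((527.6153564453125, 185.076904296875), (19.969207763671875, 6.1017022132873535), 33.690067291259766)
wood ((308.0, 180.0), (30.0, 32.0), 90.0)
wood ((581.8359985351562, 127.69669342041016), (35.46622085571289, 35.08210754394531), 39.80556869506836)
wood ((539.4000854492188, 121.20000457763672), (41.10960388183594, 41.10960388183594), 71.56504821777344)
wood ((491.45135498046875, 116.59541320800781), (49.988792419433594, 47.54718017578125), 80.13418579101562)
```

```bash
python3 - <<'E'
from h import *
P=vision.camera_params("top")
pot=ray(P,[[327,238.5]],.042)[0]
print("pot",pot)
for n,c,zc,g in(("mid",(196,267.5),.044,(147.35,287.2)),("small",(460.6,252.1),.046,(506.5,277))):
    c=ray(P,[c],zc)[0];g=ray(P,[g],.069 if n=="mid" else .069)[0]
    d=(g-c)[:2];L=np.linalg.norm(d);d/=L
    print(n,c,g,L,d,np.degrees(np.arctan2(d[1],d[0])))
    goto(np.r_[g[:2],.15],d)
E
```

```text
pot [0.5282 0.0099 0.042 ]
mid [0.4658 0.2817 0.044 ] [0.423  0.3743 0.069 ] 0.10195802255194711 [-0.4192  0.9079] 114.7862599654176
tool shift mm [ 530.2347 -719.0387   81.7192] units [ 1.0605 -1.4381  0.1634] turn deg 86.57328137988281 units 0.4809626743326823 q6 82.01807630691275
small [ 0.5008 -0.2665  0.046 ] [ 0.4483 -0.3529  0.069 ] 0.10106765741409986 [-0.5193 -0.8546] -121.28851989847925
tool shift mm [288.8907 -32.6184  80.8693] units [ 0.5778 -0.0652  0.1617] turn deg -37.35191041065903 units -0.20751061339255017 q6 82.01807630691275
```

```bash
python3 -m inch '[[-1,0,0,0,0,0,-0.0472],[-1,0,0,0,0,0,-0.0472],[-1,0,0,0,0,0,-0.0472],[-1,0,0,0,0,0,-0.0472],[-1,0,0,0,0,0,-0.0472],[-1,0,0,0,0,0,-0.0472],[-1,0,0,0,0,0,-0.0472],[-1,0,0,0,0,0,-0.0472],[-1,0,0,0,0,0,-0.0472],[-1,0,0,0,0,0,-0.0472],[-1,0,0,0,0,0,-0.0472]]' 80
python3 -m inch '[[-1,0.0572,0.0477,0,0,0,0],[-1,0.0572,0.0477,0,0,0,0],[-1,0.0572,0.0477,0,0,0,0],[-1,0.0572,0.0477,0,0,0,0],[-1,0.0572,0.0477,0,0,0,0],[-1,0.0572,0.0477,0,0,0,0],[-1,0.0572,0.0477,0,0,0,0],[-1,0.0572,0.0477,0,0,0,0],[-1,0.0572,0.0477,0,0,0,0],[-1,0.0572,0.0477,0,0,0,0],[-1,0.0572,0.0477,0,0,0,0],[-1,0.0572,0.0477,0,0,0,0]]'
python3 - <<'E'
from h import *
goto([.423,.3743,.19],[-.4192,.9079])
E
```

```text
time: 1.2
eef_pos: [0.1912, -0.4887, 0.231]
eef_rot: [[-0.425, 0.905, -0.0], [0.905, 0.425, 0.001], [0.001, 0.0, -1.0]]
ft_force: [0.8, -0.1, 0.0]
opening: 0.0854
finger_force: 0.0
time: 2.4
eef_pos: [0.3069, -0.0558, 0.2313]
eef_rot: [[-0.419, 0.908, 0.0], [0.908, 0.419, -0.0], [-0.0, 0.0, -1.0]]
ft_force: [0.4, -0.4, -0.1]
opening: 0.0854
finger_force: 0.0
tool shift mm [341.8365 285.7353  41.3012] units [0.6837 0.5715 0.0826] turn deg 0.005832798778413917 units 3.2404437657855097e-05 q6 41.3823896851518
```

```bash
python3 -m inch '[[-1,0.057,0.0476,0.007,0,0,0],[-1,0.057,0.0476,0.007,0,0,0],[-1,0.057,0.0476,0.007,0,0,0],[-1,0.057,0.0476,0.007,0,0,0],[-1,0.057,0.0476,0.007,0,0,0],[-1,0.057,0.0476,0.007,0,0,0],[-1,0.057,0.0476,0.007,0,0,0],[-1,0.057,0.0476,0.007,0,0,0],[-1,0.057,0.0476,0.007,0,0,0],[-1,0.057,0.0476,0.007,0,0,0],[-1,0.057,0.0476,0.007,0,0,0],[-1,0.057,0.0476,0.007,0,0,0],[-1,0,0,0,0,0,0],[-1,0,0,0,0,0,0]]'
python3 - <<'E'
from h import *
P=vision.camera_params("wrist");im=vision.camera("wrist");cv2.imwrite("pics/w1.png",im)
goto([.423,.3743,.19],[-.4192,.9079])
for c in blobs(wood(im),300):
    q=cv2.minAreaRect(c);print("wood",q,cv2.contourArea(c),ray(P,cv2.boxPoints(q),.069)[:,:2],ray(P,[q[0]],.069))
E
```

```text
time: 3.8
eef_pos: [0.4221, 0.3732, 0.1884]
eef_rot: [[-0.421, 0.907, -0.001], [0.907, 0.421, -0.001], [-0.0, -0.002, -1.0]]
ft_force: [-0.4, 0.8, 0.2]
opening: 0.0858
finger_force: 0.0
tool shift mm [ 1.2428  1.57   -1.2302] units [ 0.0025  0.0031 -0.0025] turn deg 0.05326652684847488 units 0.00029592514915819377 q6 99.15752716058059
wood ((321.9645080566406, 231.51480102539062), (81.13458251953125, 17.08397102355957), 89.18154907226562) 1248.0 [[0.4031 0.4015]
 [0.4148 0.4071]
 [0.4442 0.3477]
 [0.4316 0.3416]] [[0.4229 0.3755 0.069 ]]
```

View pics/w1.png

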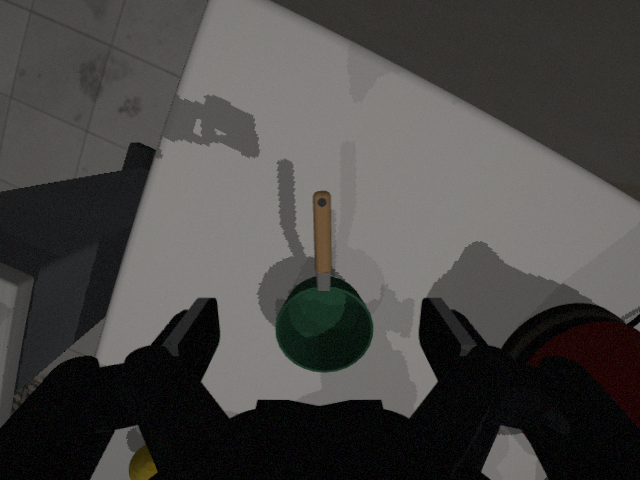

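The wrist view shows the wooden grip at (322,231), lying straight along the tool's x axis with the green pan at (324,330). The jaws are clear on both sides, so I'm descending to grasp.

```bash
python3 -m inch '[[-1,0,0.0034,0.05,0,0,0],[-1,0,0,0.05,0,0,0],[-1,0,0,0.05,0,0,0],[-1,0,0,0.05,0,0,0],[-1,0,0,0.05,0,0,0],[-1,0,0,0.036,0,0,0],[-1,0,0,0,0,0,0],[-1,0,0,0,0,0,0],[1,0,0,0,0,0,0],[1,0,0,0,0,0,0],[1,0,0,0,0,0,0],[1,0,0,0,0,0,0],[1,0,0,0,0,0,0],[1,0,0,0,0,0,0],[1,0,0,0,0,0,0],[1,0,0,0,0,0,0]]' 80
```

```text
time: 5.45
eef_pos: [0.4243, 0.3739, 0.0465]
eef_rot: [[-0.42, 0.908, 0.0], [0.908, 0.42, 0.0], [0.0, 0.0, -1.0]]
ft_force: [-1.0, 0.4, 2.4]
opening: 0.0124
finger_force: 78.6
```

```bash
python3 -m inch '[[1,0,0,-0.02,0,0,0],[1,0,0,-0.03,0,0,0],[1,0,0,-0.03,0,0,0],[1,0,0,-0.03,0,0,0],[1,0,0,-0.03,0,0,0],[1,0,0,-0.03,0,0,0],[1,0,0,0,0,0,0],[1,0,0,0,0,0,0]]' 80
python3 - <<'E'
from h import *
P=vision.camera_params("wrist");im=vision.camera("wrist");T=vision.camera("top");S=vision.camera("side")
cv2.imwrite("pics/l1.png",np.vstack([np.hstack([cv2.resize(im,(400,300)),cv2.resize(T,(400,300))]),cv2.resize(S[80:280,180:446],(400,300)).repeat(1,0) if 0 else np.hstack([cv2.resize(S[80:280,180:446],(400,300)),np.zeros((300,400,3),np.uint8)])]))
goto([.4863,.1007,.13],[-.4192,.9079])
Q=vision.camera_params("top")
for c in blobs(green(T),150):
    (x,y),rad=cv2.minEnclosingCircle(c);print("green",x,y,rad,ray(Q,[[x,y]],.044+.085)[0])
E
```

```text
time: 6.25
eef_pos: [0.4241, 0.3736, 0.1312]
eef_rot: [[-0.42, 0.908, -0.0], [0.908, 0.42, 0.0], [0.0, 0.0, -1.0]]
ft_force: [0.4, -0.1, -2.5]
opening: 0.0127
finger_force: 77.9
tool shift mm [-273.7363  -57.51      0.5601] units [-0.5475 -0.115   0.0011] turn deg 0.02876168040015159 units 0.0001597871133341755 q6 99.15494938452507
green 186.0898895263672 264.63482666015625 23.374332427978516 [0.4647 0.2811 0.129 ]
green 460.256103515625 252.256103515625 14.504404067993164 [ 0.4916 -0.2465  0.129 ]
green 327.3193359375 237.78150939941406 39.80727767944336 [0.5184 0.0089 0.129 ]
```

View pics/l1.png

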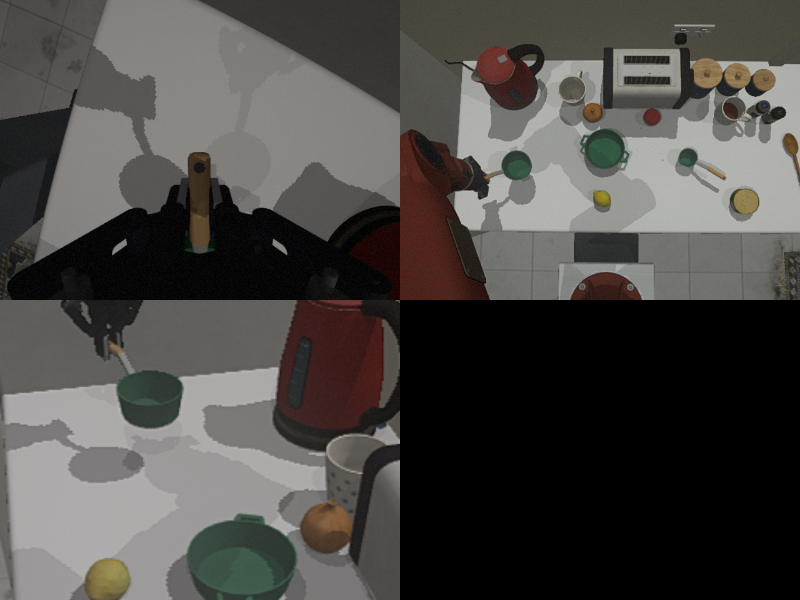

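The pan hangs level and firmly held (side crop), with its centre at (0.465, 0.281). Next I carry it over the pot.

```bash
python3 -m inch '[[1,-0.02,-0.004,0,0,0,0],[1,-0.04,-0.008,0,0,0,0],[1,-0.05,-0.0102,0,0,0,0],[1,-0.05,-0.0102,0,0,0,0],[1,-0.05,-0.0102,0,0,0,0],[1,-0.05,-0.0102,0,0,0,0],[1,-0.05,-0.0102,0,0,0,0],[1,-0.05,-0.0102,0,0,0,0],[1,-0.05,-0.0102,0,0,0,0],[1,-0.05,-0.0102,0,0,0,0],[1,-0.045,-0.01,0,0,0,0],[1,-0.03,-0.007,0,0,0,0],[1,-0.011,-0.0018,0,0,0,0],[1,0,0,0,0,0,0],[1,0,0,0,0,0,0]]' 80
python3 - <<'E'
from h import *
T=vision.camera("top");S=vision.camera("side");Q=vision.camera_params("top")
cv2.imwrite("pics/p1.png",np.hstack([cv2.resize(S[150:350,220:486],(400,300)),cv2.resize(T[150:300,230:430],(400,300))]))
goto([.4863,.1007,.13],[-.4192,.9079])
E
```

```text
time: 7.9
eef_pos: [0.4874, 0.1026, 0.1312]
eef_rot: [[-0.42, 0.908, -0.0], [0.908, 0.42, 0.0], [0.0, -0.0, -1.0]]
ft_force: [0.3, 0.1, -2.8]
opening: 0.0121
finger_force: 78.0
tool shift mm [-1.5772 -1.9949  1.2231] units [-0.0032 -0.004   0.0024] turn deg 0.08288966337296699 units 0.0004604981298498166 q6 68.63941897785482
```

View pics/p1.png

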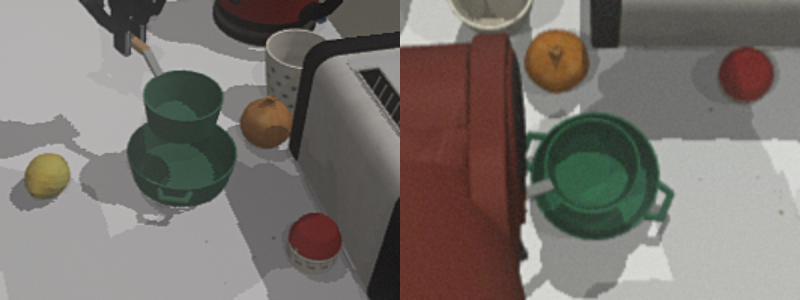

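The pan is centred over the pot at about (0.528, 0.010), so I'm lowering it.

```bash
python3 -m inch '[[1,0,0,0.025,0,0,0],[1,0,0,0.03,0,0,0],[1,0,0,0.03,0,0,0],[1,0,0,0.03,0,0,0],[1,0,0,0.02,0,0,0],[1,0,0,0.01,0,0,0],[1,0,0,0.008,0,0,0],[1,0,0,0.004,0,0,0],[1,0,0,0.003,0,0,0],[1,0,0,0,0,0,0],[1,0,0,0,0,0,0]]' 80
```

```text
time: 9.1
eef_pos: [0.4881, 0.1023, 0.0517]
eef_rot: [[-0.42, 0.908, 0.001], [0.908, 0.42, -0.0], [-0.0, 0.001, -1.0]]
ft_force: [-0.1, 0.1, -1.3]
opening: 0.0122
finger_force: 78.1
```

```bash
python3 -m inch '[[1,0,0,0.002,0,0,0],[0.4,0,0,0,0,0,0],[0,0,0,0,0,0,0],[-0.3,0,0,0,0,0,0],[-0.3,0,0,0,0,0,0],[-0.3,0,0,0,0,0,0],[-0.3,0,0,-0.03,0,0,0],[-1,0,0,-0.05,0,0,0],[-1,0,0,-0.06,0,0,0],[-1,0,0,-0.06,0,0,0],[-1,0,0,-0.06,0,0,0],[-1,0,0,0,0,0,0]]' 80
python3 - <<'E'
from h import *
goto([.4483,-.3529,.19],[-.5193,-.8546])
E
```

```text
time: 10.3
eef_pos: [0.4901, 0.1025, 0.184]
eef_rot: [[-0.42, 0.908, 0.006], [0.908, 0.42, 0.0], [-0.002, 0.006, -1.0]]
ft_force: [0.4, -0.4, -0.3]
opening: 0.0854
finger_force: 0.0
tool shift mm [-395.7623 -229.0533   -6.4431] units [-0.7915 -0.4581 -0.0129] turn deg 56.102484405823105 units 0.31168046892123946 q6 68.61919726753003
```

```bash
python3 -m inch '[[-1,-0.066,-0.0382,0,0,0,0],[-1,-0.066,-0.0382,0,0,0,0],[-1,-0.066,-0.0382,0,0,0,0],[-1,-0.066,-0.0382,0,0,0,0],[-1,-0.066,-0.0382,0,0,0,0],[-1,-0.066,-0.0382,0,0,0,0],[-1,-0.066,-0.0382,0,0,0,0],[-1,-0.066,-0.0382,0,0,0,0],[-1,-0.066,-0.0382,0,0,0,0],[-1,-0.066,-0.0382,0,0,0,0],[-1,-0.066,-0.0382,0,0,0,0],[-1,-0.066,-0.0382,0,0,0,0],[-1,0,0,0,0,0,0.0445],[-1,0,0,0,0,0,0.0445],[-1,0,0,0,0,0,0.0445],[-1,0,0,0,0,0,0.0445],[-1,0,0,0,0,0,0.0445],[-1,0,0,0,0,0,0.0445],[-1,0,0,0,0,0,0.0445],[-1,0,0,0,0,0,0]]'
python3 - <<'E'
from h import *
P=vision.camera_params("wrist");im=vision.camera("wrist");cv2.imwrite("pics/w2.png",im)
T=vision.camera("top");S=vision.camera("side");Q=vision.camera_params("top")
cv2.imwrite("pics/n1.png",np.hstack([cv2.resize(S[150:350,220:486],(400,300)),cv2.resize(T[150:300,230:430],(400,300))]))
goto([.4483,-.3529,.19],[-.5193,-.8546])
for c in blobs(wood(im),300):
    q=cv2.minAreaRect(c);print("wood",q,ray(P,cv2.boxPoints(q),.069)[:,:2],ray(P,[q[0]],.069))
E
```

```text
time: 12.3
eef_pos: [0.4456, -0.353, 0.1795]
eef_rot: [[0.521, 0.854, -0.001], [0.854, -0.521, 0.001], [0.0, -0.001, -1.0]]
ft_force: [0.4, -0.0, -1.3]
opening: 0.0856
finger_force: 0.0
tool shift mm [  1.5564   1.984  -10.0981] units [ 0.0031  0.004  -0.0202] turn deg 0.24946953418273665 units 0.0013859418565707591 q6 75.28259609964579
wood ((301.0, 362.0), (74.0, 88.0), 90.0) [[ 0.3617 -0.3916]
 [ 0.4244 -0.4295]
 [ 0.3865 -0.4953]
 [ 0.3183 -0.4543]] [[ 0.3738 -0.4412  0.069 ]]
wood ((326.553955078125, 235.00750732421875), (16.187711715698242, 82.12763977050781), 0.7742201685905457) [[ 0.428  -0.3803]
 [ 0.4626 -0.3251]
 [ 0.4728 -0.3315]
 [ 0.4389 -0.3872]] [[ 0.4512 -0.3551  0.069 ]]
```

View pics/w2.png

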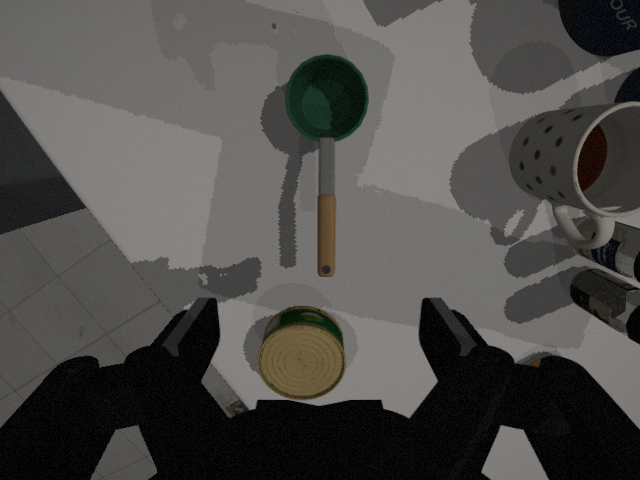

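View pics/n1.png

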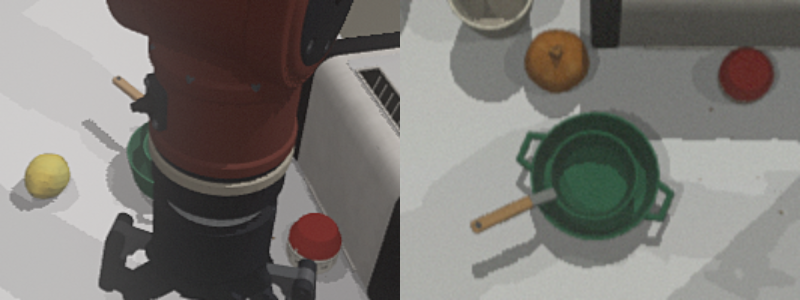

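The wrist view shows the small pan's grip at (326,235), along tool x. The can top at (301,350) is about 75 mm behind the grasp and clear of it. The right crop shows the middle pan seated in the pot with its handle over the rim. I'm descending.

```bash
python3 -m inch '[[-1,0.006,0.01,0.03,0,0,0],[-1,0,0,0.05,0,0,0],[-1,0,0,0.05,0,0,0],[-1,0,0,0.05,0,0,0],[-1,0,0,0.05,0,0,0],[-1,0,0,0.036,0,0,0],[-1,0,0,0,0,0,0],[-1,0,0,0,0,0,0],[1,0,0,0,0,0,0],[1,0,0,0,0,0,0],[1,0,0,0,0,0,0],[1,0,0,0,0,0,0],[1,0,0,0,0,0,0],[1,0,0,0,0,0,0],[1,0,0,0,0,0,0],[1,0,0,0,0,0,0]]' 80
```

```text
time: 14.05
eef_pos: [0.4518, -0.3535, 0.0474]
eef_rot: [[0.519, 0.855, 0.0], [0.855, -0.519, -0.0], [-0.0, 0.0, -1.0]]
ft_force: [-0.7, -1.8, 1.2]
opening: 0.0122
finger_force: 78.0
```

```bash
python3 -m inch '[[1,0,0,-0.02,0,0,0],[1,0,0,-0.03,0,0,0],[1,0,0,-0.03,0,0,0],[1,0,0,-0.03,0,0,0],[1,0,0,-0.03,0,0,0],[1,0,0,-0.03,0,0,0],[1,0,0,0,0,0,0],[1,0,0,0,0,0,0]]' 80
python3 - <<'E'
from h import *
T=vision.camera("top");Q=vision.camera_params("top");s=r.sense();p=np.array(s["eef_pos"])
print(p,s["finger_force"])
for c in blobs(green(T),150):
    (x,y),rad=cv2.minEnclosingCircle(c);print("green",x,y,rad,ray(Q,[[x,y]],.046+p[2]-.0474)[0],ray(Q,[[x,y]],.042)[0])
R=np.array(s["eef_rot"])
# mid pan: handle wood in nest
for c in blobs(wood(T),60):
    q=cv2.minAreaRect(c)
    if 200<q[0][0]<330 and 220<q[0][1]<290: print("midgrip",q,ray(Q,[q[0]],.073))
cv2.imwrite("pics/l2.png",np.hstack([T[150:350,200:400].repeat(2,0).repeat(2,1),T[150:350,380:580].repeat(2,0).repeat(2,1)]))
E
```

```text
time: 14.85
eef_pos: [0.4518, -0.3533, 0.1324]
eef_rot: [[0.519, 0.855, 0.0], [0.855, -0.519, -0.0], [-0.0, 0.0, -1.0]]
ft_force: [-0.4, 0.2, -1.8]
opening: 0.0124
finger_force: 78.1
[ 0.4515 -0.353   0.1318] 78.07548880577087
green 470.5 247.5 15.890348434448242 [ 0.5008 -0.2661  0.1304] [ 0.5109 -0.2882  0.042 ]
green 327.0 238.5 39.70211410522461 [0.5168 0.0095 0.1304] [0.5282 0.0099 0.042 ]
midgrip ((280.4414367675781, 256.8731689453125), (6.006500720977783, 32.197635650634766), 65.224853515625) [[0.4862 0.1037 0.073 ]]
```

View pics/l2.png

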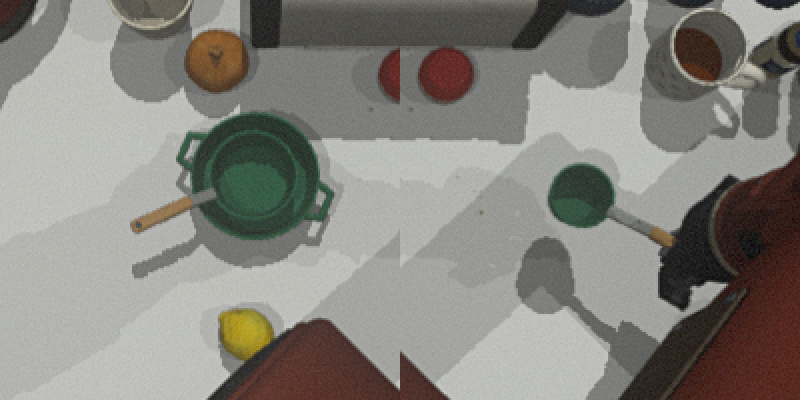

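The left crop shows the middle pan seated in the pot, its rim centre at about (253,175) in the crop, which is world (0.529, 0.011). The right crop shows the small pan lifted level, centred at about (0.502, -0.267). I'm carrying it over.

```bash
python3 -m inch '[[1,0.02,-0.0096,0,0,0,0],[1,0.04,-0.0193,0,0,0,0],[1,0.05,-0.0241,0,0,0,0],[1,0.05,-0.0241,0,0,0,0],[1,0.05,-0.0241,0,0,0,0],[1,0.05,-0.0241,0,0,0,0],[1,0.05,-0.0241,0,0,0,0],[1,0.05,-0.0241,0,0,0,0],[1,0.05,-0.0241,0,0,0,0],[1,0.045,-0.0217,0,0,0,0],[1,0.03,-0.0145,0,0,0,0],[1,0.018,-0.0086,0,0,0,0],[1,0,0,0,0,0,0],[1,0,0,0,0,0,0]]' 80
python3 - <<'E'
from h import *
T=vision.camera("top");S=vision.camera("side")
cv2.imwrite("pics/p2.png",np.hstack([cv2.resize(S[150:350,220:486],(400,300)),cv2.resize(T[150:300,230:430],(400,300))]))
E
```

```text
time: 16.3
eef_pos: [0.4784, -0.0756, 0.1321]
eef_rot: [[0.519, 0.855, -0.0], [0.855, -0.519, -0.0], [-0.0, -0.0, -1.0]]
ft_force: [-0.4, -0.4, -0.8]
opening: 0.0122
finger_force: 78.1
```

View pics/p2.png

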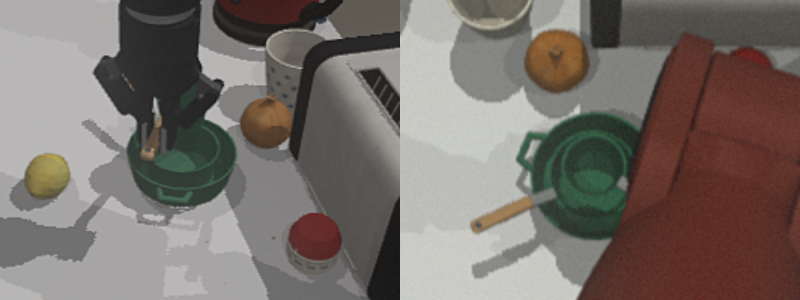

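The small pan's rim, at crop (593,166), gives world (0.527, 0.010), so it is over the centre of the middle pan. I'm lowering and releasing.

```bash
python3 -m inch '[[1,0,0,0.025,0,0,0],[1,0,0,0.03,0,0,0],[1,0,0,0.03,0,0,0],[1,0,0,0.025,0,0,0],[1,0,0,0.015,0,0,0],[1,0,0,0.01,0,0,0],[1,0,0,0.008,0,0,0],[1,0,0,0.005,0,0,0],[1,0,0,0.003,0,0,0],[1,0,0,0.002,0,0,0],[1,0,0,0,0,0,0],[1,0,0,0,0,0,0]]' 80
```

```text
time: 17.6
eef_pos: [0.4789, -0.0755, 0.056]
eef_rot: [[0.519, 0.855, 0.0], [0.855, -0.519, -0.0], [0.0, 0.0, -1.0]]
ft_force: [0.5, 0.2, -0.6]
opening: 0.0123
finger_force: 78.1
```

```bash
python3 -m inch '[[0.4,0,0,0.001,0,0,0],[0,0,0,0,0,0,0],[-0.3,0,0,0,0,0,0],[-0.3,0,0,0,0,0,0],[-0.3,0,0,0,0,0,0],[-0.3,0,0,-0.03,0,0,0],[-0.3,0,0,-0.05,0,0,0],[-1,0,0,-0.06,0,0,0],[-1,0,0,-0.06,0,0,0],[-1,0,0,-0.06,0,0,0],[-1,-0.06,0,0,0,0,0],[-1,-0.06,0,0,0,0,0],[-1,-0.06,0,0,0,0,0],[-1,-0.06,0,0,0,0,0],[-1,-0.06,0,0,0,0,0],[-1,-0.06,0,0,0,0,0],[-1,0,0,0,0,0,0]]' 80
python3 - <<'E'
from h import *
T=vision.camera("top");S=vision.camera("side")
cv2.imwrite("pics/f.png",np.hstack([cv2.resize(S[150:350,220:486],(400,300),interpolation=2),cv2.resize(T[150:300,230:430],(400,300),interpolation=2)]))
E
```

```text
time: 19.3
eef_pos: [0.384, -0.2317, 0.1854]
eef_rot: [[0.522, 0.853, -0.0], [0.853, -0.522, -0.001], [-0.001, 0.0, -1.0]]
ft_force: [-0.1, -0.3, 0.4]
opening: 0.0853
finger_force: 0.0
```

View pics/f.png

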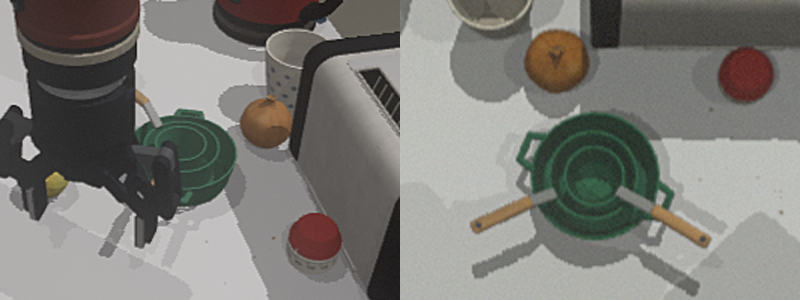

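All three rims are concentric and level, centred at crop (593,178). The handles are well apart and the gripper is clear, so I'm handing in.

```bash
python3 -c "
from station import r
print(r.close_job())"
```

```text
the job is handed in; nothing more can be done
None
```

The three pans are nested as asked: the small one in the middle-sized one, and that one in the large pot, which stayed in place; I handed in at about 19 s and got no verdict back.

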